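# One full portion from the counter pump

## Task

A cup is waiting under the spout of one of the two counter pumps. Press that pump's knob down from above, on through the soft half-portion stop and the stiffer part after it until it is fully down at the second stop, keep it down for a moment, then let it come all the way back up and leave it alone. Leave the cup standing where it is and do not press the other pump.

Things in the scene. Friction and masses are not known exactly. Their poses are not given: they have to be found in the camera images.
- knob_top (a point): Centre of the flat top of the knob to press: black disc, 48 mm across, 16 mm thick, on a steel stem over a white jar (94 mm) fixed to the counter; a cup is under its spout. At rest the top is 238 mm above the counter, the pump's highest point. Moves straight down 30 mm: 18 mm soft (2 to 6 N), then 12 mm stiff; springs back up by itself. z up; the spout reaches 92 mm to -x, 170 mm high.
- second_stage (a joint): How far the aluminium sleeve (30 mm across) under that knob is pressed down, in m: 0 at rest and through the soft first 18 mm, until the knob's underside meets the sleeve; then the force must climb past 10 N to move it, and reaches 18 N at the hard second stop, 0.012 (knob top then 208 mm above the counter).
- spare_knob (a point): Centre of the flat top of the knob of the other pump, identical but with no cup under its spout; to be left alone. At rest 238 mm above the counter; it goes down if pressed.
- cup: White ceramic cup, 80 mm across the rim, 85 mm tall, loose, standing upright under the spout of the pump to press, about 92 mm from the pump's axis. Origin at the centre of its underside, z up. An identical cup elsewhere on the counter is under no spout.
There are look-alikes about, which are no part of the job. Leave any pink look-alike of the part that bears knob_top alone.

How it is judged:
By the outcome, as a careful person would: the job done as asked, in the order asked, and still so for the second after the job is handed in, with the robot touching nothing.
It also fails if it takes over 32 s, if anything falls off the work surface, if the arm or the gripper's body presses on something with over 40 N, if the wrist force passes 120 N, or if a joint passes its speed limit or range.

## Robot

A 7-joint arm with a two-finger parallel gripper is mounted at the origin on the work surface. World frame = base frame: x ahead of the robot, y to its left, z up, the work surface at z = 0. Lengths are in m, angles in rad, forces in N, time in s.
With the tool pointing down it reaches from about 0.425 to 0.825 m from the base axis. Payload 3.6 kg.
Tool frame: the origin (TCP) lies between the finger pads; the fingertips stand 17 mm ahead of it and the grasp point (between the pads) lies 2 mm behind it; z points along the fingers, y is the line along which they close (so a half turn about z gives the same grasp; the last joint's range is limited). The gripper opens to 85 mm and grips with 20 to 120 N. Pads are 22 mm wide; open, the fingers measure 114 mm over their backs; the gripper's body (76 mm by 85 mm) begins 54 mm behind the grasp point. The pads swing forward as they close: fully open they stand 13 mm farther back than shut.
Start: joints at [1.115, 0.615, -0.013, 1.423, 0.008, 1.103, -0.04], TCP at [0.27, -0.591, 0.248] pointing down, gripper open.
Joint ranges: [-3.12, 3.12], [-0.3, 2.06], [-1.34, 1.32], [0.26, 2.42], [-1.36, 4.5], [0.01, 1.98], [-2.84, 2.84]. Speed limits (rad/s): [2.79, 2.79, 3.14, 3.14, 3.14, 3.14, 3.14].

## Interface

Orientations are given as a rotation vector (axis times angle).
In Python, from rig import robot gives the robot as it stands.
- The arm moves only by the tool move_arm, never from a script. Its argument "moves" is a list of rows, each a list of 7 numbers: the shift along the tool's x, y, z in units of 20 mm (1.0 is 20 mm), then the turn, a rotation vector about the tool's x, y, z in units of 6 degrees (1.0 is 6 degrees), then the gripper's target within -1 to 1 (shut at 1, half-way at 0, fully open at -1). A call has 1 to 12 rows; each row shifts and turns the commanded pose from where the row before left it, along the tool's axes as they then stand; what a row does not reach is not made up. A row lasts 1/8 s, in which the tool goes at most 62.5 mm and 10.7 degrees, less where a joint would pass 70% of its speed; a pose out of reach is approached as far as the arm can. A call with a number of a shift or a turn outside -1 to 1 is refused whole. A call with a gripper value outside its range is refused whole. The fingers move at their own pace and stop on an object; "force" is the grip in N (left out, the last holds). Time passes only in rows, so rows that do not move let the fingers close. It gives the time, the measured TCP pose, the force, the opening and the grip force at its end, in the units of the state.
- robot.sense(): the state, without advancing time (a new reading comes with each control period).
- robot.capture(name): name is "side" or "top" or "wrist"; returns the picture (480x640x3 uint8, red, green, blue); there is no depth.
- robot.get_calibration(name): a dict with "K" (3x3 intrinsics, pixels), "R" (3x3) and "t" (3): a world point X has camera coordinates R X + t. Camera axes: x right, y down, z forward; pixel columns grow to the right and rows downward; lengths in m; the calibration is good to about 2 mm. The wrist camera is an equidistant fisheye: a pixel r from the principal point sees the ray r / f radians off the axis. A picture is of the moment at which its call begins: read the wrist's pose just before it. get_calibration takes no time and is no camera call; for the wrist camera it gives the pose at the moment of the call.
- robot.hand_in(): hands the job in; it is judged then, once.
Trained networks look in the newest picture that a camera, given by its name, has taken for a name from the list of things; names that differ only in an ending like _2 or _b are one class to them, and where a whole thing is asked for, a point or a joint stands for the part that bears it (a point fixed in the world has none). Each returns a list of dicts, best first, with "p" (0 to 1); they miss things now and then, are a little off and sometimes report something else, mostly with a low value. They report only what shows in the picture. A call takes as long as a camera call. They do not tell look-alikes from the thing itself.
- robot.spot_in(query, camera): "bbox" ([left, top, right, bottom] in pixels, round what is visible of it).
The state is a dict: "t": time; "qpos": joint angles; "qd": joint speeds; "joint_efforts": joint torques, N m; "tool_pos": TCP position; "tool_rot": TCP orientation; "force": force on the tool from outside, world axes, zero at the start; "ft_torque": the same for the moment, N m; "gripper_width": finger opening in m; "grasp_force": force on a finger pad.
Only numpy, scipy, OpenCV 4.12 (cv2) and the standard library are available. Lean on these libraries where they do the work, as an engineer would, in place of code of your own. Each camera call takes 0.05 s, during which the arm holds its last target. There are 200 camera calls.

## Working session

There is one attempt and no reset: what is moved stays moved. The work goes in short steps, Python scripts to look and compute and a tool call to move; the robot and the scene stay as the last step left them, time stands still between calls to the robot, and variables do not carry over. Pictures are saved under pics/ and viewed, at most 10 in all, crops included, and the job is handed in when it is done.

Besides the shell and the picture viewer there is one more tool, called after "Call:" as name(argument=value, ...), one argument or row to a line, values as JSON. move_arm: Moves the arm, as the interface text tells. Shifts and turns lie within -1 to 1; 1 stands for 20 mm of shift or 6 degrees of turn. Its arguments: {"type":"object","properties":{"moves":{"type":"array","items":{"type":"array","items":{"type":"number","minimum":-1,"maximum":1}}},"force":{"type":"number"}},"required":["moves"]}

```bash
mkdir -p pics; python3 - <<'E'
from rig import robot
import cv2
for n in("side","top"):
    im=robot.capture(n); cv2.imwrite(f"pics/{n}1.png",im[:,:,::-1])
    c=robot.get_calibration(n); print(n,c["K"].tolist(),c["R"].tolist(),c["t"].tolist())
    for q in("knob_top","cup"): print(q,robot.spot_in(q,n))
print(robot.sense())
E
```

```text
side [[590.4039560218489, 0.0, 315.75392630129676], [0.0, 590.4039560218489, 246.88697659551747], [0.0, 0.0, 1.0]] [[-0.990330810698003, -0.13872197601123043, 0.0010482145658541986], [-0.09000750710141336, 0.6367737039646337, -0.7657792753819799], [0.1055629387977878, -0.7584691577847451, -0.6431026377194186]] [0.4854340878123243, 0.176836426936032, 1.2408605328245046]
knob_top [{'bbox': [301.4, 143.7, 320.9, 164.9], 'p': 0.81}, {'bbox': [400.2, 133.9, 417.7, 146.9], 'p': 0.74}]
cup [{'bbox': [333.2, 200.5, 364.5, 250.6], 'p': 0.59}]
top [[550.2054610810729, 0.0, 321.8430563831311], [0.0, 550.2054610810729, 237.46617349680287], [0.0, 0.0, 1.0]] [[0.004846729556669378, -0.9999835463938512, -0.0030685752688811825], [-0.9819521281955431, -0.004179108350344172, -0.18908345508171767], [0.1890675200684887, 0.003929630386227844, -0.981956226549931]] [-0.05232474559020477, 0.48468488379273217, 1.3167345798916603]
knob_top [{'bbox': [462.2, 288.0, 485.0, 312.9], 'p': 0.97}, {'bbox': [409.5, 187.1, 430.5, 210.9], 'p': 0.62}]
cup [{'bbox': [380.8, 234.3, 417.9, 269.8], 'p': 0.74}]
{'t': 0.3, 'qpos': array([ 1.11548084,  0.61528237, -0.01261034,  1.42386324,  0.00807749,
        1.10338907, -0.04039919]), 'qd': array([-7.64548200e-04, -1.81017793e-03, -2.61913256e-05, -3.43243929e-03,
        6.10967470e-04,  1.39512769e-03,  9.66450857e-04]), 'joint_efforts': array([-3.87688533e-05, -4.68548477e+01,  2.58933753e-01, -1.70939845e+01,
        9.98021598e-03,  5.82477442e-03, -1.42312308e-05]), 'tool_pos': array([ 0.27019163, -0.59091924,  0.24789494]), 'tool_rot': array([-3.06878331e+00, -6.68314190e-01,  2.45490514e-04]), 'force': array([0.18011121, 0.03334275, 0.71550789]), 'ft_torque': array([-0.01688137,  0.01746632, -0.03931919]), 'grasp_force': 0.0, 'gripper_width': 0.08534187787579588}
```

View pics/side1.png

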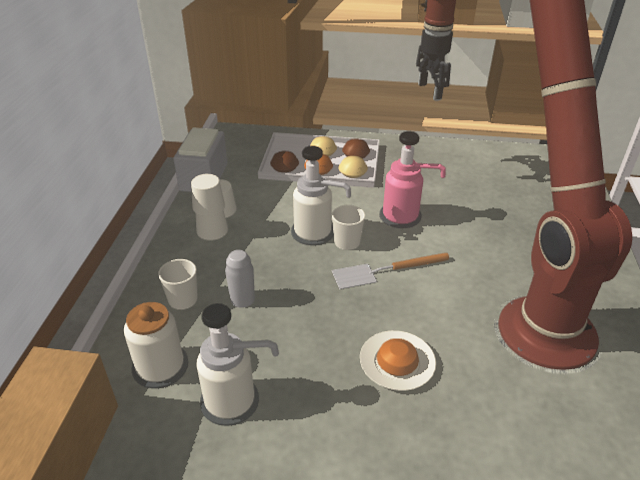

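View pics/top1.png

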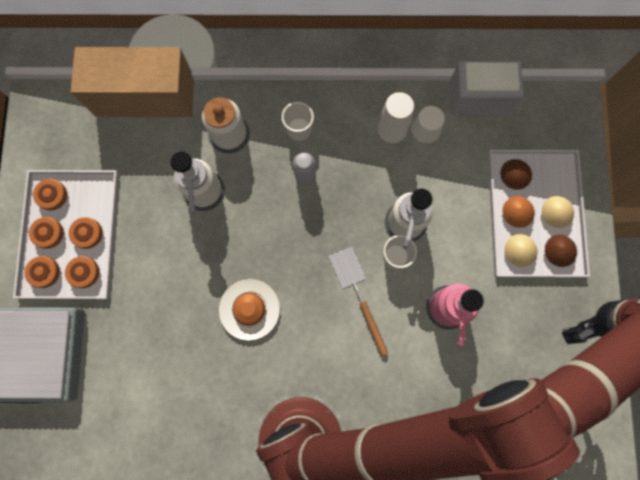

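The picture shows three candidates in the top view: a white pump at (421,199) with a cup under its spout at (400,252), a white pump at (181,162) with no cup, and a pink look-alike at (471,300). The first one fits; in the side view its knob is at (312,153) and the cup at (348,228). I'll confirm it in a crop and triangulate.

```bash
python3 - <<'E'
from rig import robot
import cv2,numpy as np
from scipy.spatial.transform import Rotation as Ro
im=cv2.imread("pics/top1.png")[160:310,330:530]; im2=cv2.imread("pics/side1.png")[120:270,270:470]
cv2.imwrite("pics/crop1.png",np.hstack([cv2.resize(i,(400,300),interpolation=2) for i in(im,im2)]))
def ray(n,uv,z):
    c=robot.get_calibration(n);K,R,t=map(np.array,(c["K"],c["R"],c["t"]))
    o=-R.T@t; d=R.T@np.linalg.inv(K)@np.array([*uv,1]); return o+d*(z-o[2])/d[2]
for n,uv in(("top",(421.5,198.5)),("side",(312.5,152.5))): print(n,ray(n,uv,.238))
print("cup rim",ray("top",(400,250),.085))
print("spare",ray("top",(181,162),.238),"pink",ray("top",(471.5,300),.238))
s=robot.sense();print(s["tool_pos"],Ro.from_rotvec(s["tool_rot"]).as_matrix())
E
```

```text
top [ 0.53421153 -0.26474154  0.238     ]
side [ 0.5330417  -0.25121154  0.238     ]
cup rim [ 0.44768396 -0.23749695  0.085     ]
spare [0.6143129  0.25715341 0.238     ] pink [ 0.3171743  -0.36203401  0.238     ]
[ 0.27019163 -0.59091924  0.24789494] [[ 9.09440301e-01  4.15834370e-01 -3.40038352e-04]
 [ 4.15834508e-01 -9.09439926e-01  8.26741521e-04]
 [ 3.45430864e-05 -8.93271738e-04 -9.99999600e-01]]
```

View pics/crop1.png

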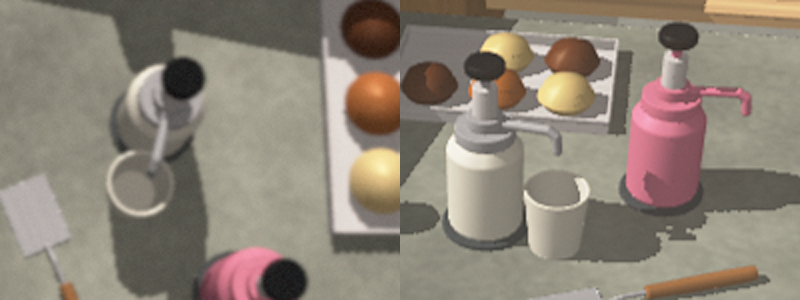

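The crop shows that the white pump (knob at crop (183,78) and (485,66)) has its spout over the cup, so it is the one. Correcting for the visible side wall of the disc, the knob top is at about (0.535, -0.263), and the two views agree. Next: lift, shut the gripper and cross over high.

Call:
move_arm(
  moves=[
    [0,0,-1,0,0,0,1],
    [0,0,-1,0,0,0,1],
    [0,0,-1,0,0,0,1],
    [0,0,-1,0,0,0,1],
    [0.95,-0.47,0,0,0,0,1],
    [0.95,-0.47,0,0,0,0,1],
    [0.95,-0.47,0,0,0,0,1],
    [0.95,-0.47,0,0,0,0,1],
    [0.95,-0.47,0,0,0,0,1],
    [0.95,-0.47,0,0,0,0,1],
    [0.95,-0.47,0,0,0,0,1],
    [0.95,-0.47,0,0,0,0,1],
  ],
)

```text
t: 1.8
tool_pos: [0.3781, -0.4584, 0.3284]
tool_rot: [3.07, 0.668, 0.0]
force: [-0.4, -0.1, -0.0]
gripper_width: -0.0001
grasp_force: 0.0
```

Call:
move_arm(
  moves=[
    [0.95,-0.47,0,0,0,0,1],
    [0.95,-0.47,0,0,0,0,1],
    [0.95,-0.47,0,0,0,0,1],
    [0.95,-0.47,0,0,0,0,1],
    [0.95,-0.47,0,0,0,0,1],
    [0.95,-0.47,0,0,0,0,1],
    [0.95,-0.47,0,0,0,0,1],
    [0.95,-0.47,0,0,0,0,1],
    [0.95,-0.47,0,0,0,0,1],
    [0.9,-0.47,0,0,0,0,1],
    [0,0,0,0,0,0,1],
    [0,0,0,0,0,0,1],
  ],
)

```text
t: 3.3
tool_pos: [0.5095, -0.2963, 0.3283]
tool_rot: [3.069, 0.666, -0.001]
force: [-0.9, 0.8, 0.6]
gripper_width: 0.0
grasp_force: 0.0
```

```bash
python3 - <<'E'
from rig import robot
import cv2,numpy as np
im=robot.capture("wrist"); c=robot.get_calibration("wrist"); s=robot.sense()
cv2.imwrite("pics/wrist1.png",im[:,:,::-1])
K,R,t=map(np.array,(c["K"],c["R"],c["t"]));o=-R.T@t
def px(X):
    p=R@np.array(X)+t; th=np.arctan2(np.hypot(*p[:2]),p[2]); h=p[:2]/np.hypot(*p[:2]); return K[:2,2]+K[0,0]*th*h
def ray(uv,z):
    v=(np.array(uv)-K[:2,2])/K[0,0]; th=np.hypot(*v); d=R.T@np.array([*(v/th*np.sin(th)),np.cos(th)]); return o+d*(z-o[2])/d[2]
b=robot.spot_in("knob_top","wrist");print(b)
for q in b:
    l,tp,r,bt=q["bbox"];print(ray(((l+r)/2,(tp+bt)/2),.238))
print("pred",px([.535,-.263,.238]),s["tool_pos"],s["tool_rot"],s["force"],s["gripper_width"],s["t"],K[0])
i2=robot.capture("side");cv2.imwrite("pics/side2.png",i2[:,:,::-1])
E
```

```text
[{'bbox': [253.6, 148.5, 330.3, 231.4], 'p': 0.78}]
[ 0.5362087  -0.26625199  0.238     ]
pred [286.07273637 189.58015208] [ 0.50922197 -0.29668704  0.32828622] [ 3.06959399e+00  6.65101505e-01 -1.48895421e-03] [-0.78268125 -0.51694098 -0.13760876] -5.378032677110015e-07 3.35 [371.64829954   0.         319.41749456]
```

View pics/wrist1.png

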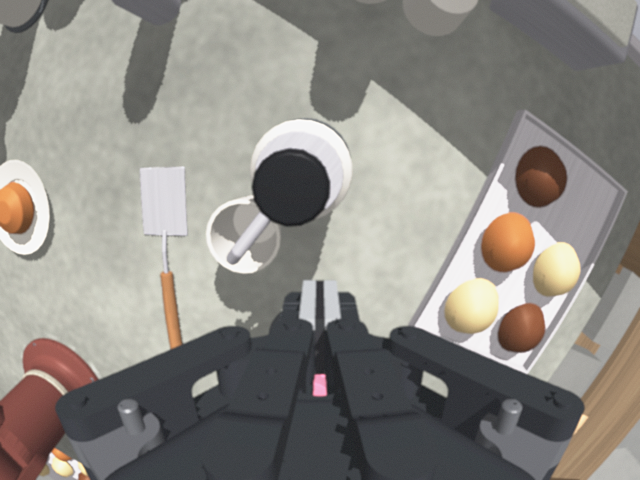

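View pics/side2.png

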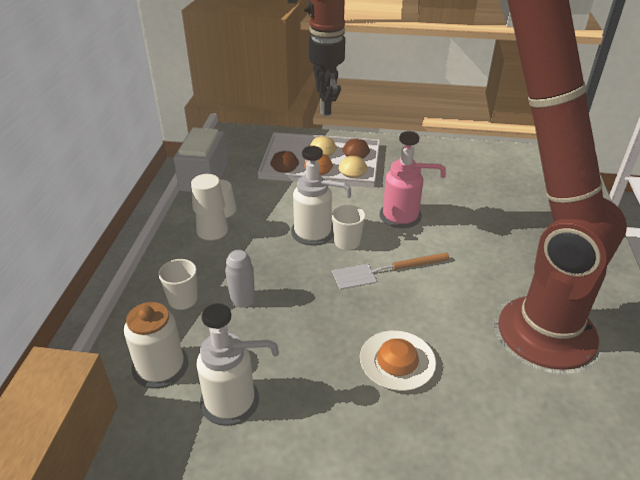

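The wrist view shows the knob top disc at (291,187), with the cup and spout beside it at (243,235). This gives the knob at about (0.537, -0.265), consistent with the other views. The side view shows the scene undisturbed. Next: centre over the knob and descend to just above it.

Call:
move_arm(
  moves=[
    [0.65,-0.3,0,0,0,0,1],
    [0.65,-0.3,0,0,0,0,1],
    [0.63,-0.26,0,0,0,0,1],
    [0,0,0,0,0,0,1],
    [0,0,1,0,0,0,1],
    [0,0,1,0,0,0,1],
    [0,0,0.8,0,0,0,1],
    [0,0,0,0,0,0,1],
    [0,0,0,0,0,0,1],
  ],
)

```text
t: 4.58
tool_pos: [0.5383, -0.2642, 0.2731]
tool_rot: [3.069, 0.668, 0.001]
force: [-0.1, 0.0, 0.7]
gripper_width: 0.0001
grasp_force: 0.0
```

```bash
python3 - <<'E'
from rig import robot
import cv2,numpy as np
i2=robot.capture("side")[60:200,230:400,::-1];w=robot.capture("wrist")[:,:,::-1]
cv2.imwrite("pics/c2.png",np.hstack([cv2.resize(i2,(400,330)),cv2.resize(w[120:450,120:520],(400,330))]))
s=robot.sense();print(s["tool_pos"],s["tool_rot"],s["force"],s["t"])
E
```

```text
[ 0.53844846 -0.26409676  0.27333444] [3.06848701e+00 6.67950442e-01 2.42636216e-03] [-0.90561958  0.42889287  0.27795715] 4.675
```

View pics/c2.png

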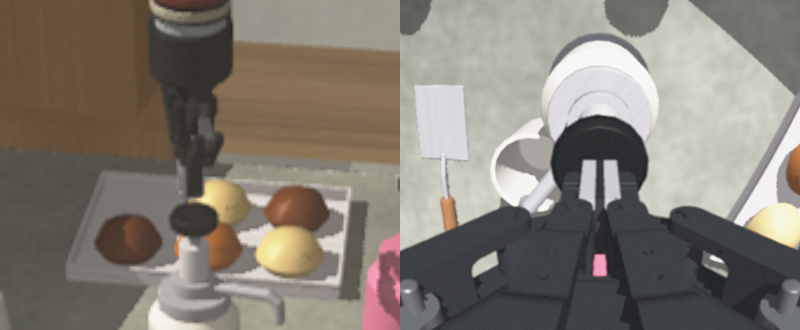

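The fingertips are centred 18 mm above the knob. Pressing slowly, with the force checked on the way.

Call:
move_arm(
  moves=[
    [0,0,0.4,0,0,0,1],
    [0,0,0.4,0,0,0,1],
    [0,0,0.2,0,0,0,1],
    [0,0,0.2,0,0,0,1],
    [0,0,0.2,0,0,0,1],
    [0,0,0.2,0,0,0,1],
    [0,0,0,0,0,0,1],
    [0,0,0,0,0,0,1],
  ],
)

```text
t: 5.68
tool_pos: [0.5379, -0.2637, 0.2405]
tool_rot: [-3.07, -0.668, 0.0]
force: [-2.2, 0.5, 4.8]
gripper_width: 0.0
grasp_force: 2.4
```

Call:
move_arm(
  moves=[
    [0,0,0.2,0,0,0,1],
    [0,0,0.2,0,0,0,1],
    [0,0,0.15,0,0,0,1],
    [0,0,0.15,0,0,0,1],
    [0,0,0,0,0,0,1],
    [0,0,0,0,0,0,1],
  ],
)

```text
t: 6.42
tool_pos: [0.538, -0.2638, 0.2289]
tool_rot: [3.069, 0.668, 0.002]
force: [-5.3, 2.8, 14.6]
gripper_width: 0.0
grasp_force: 7.3
```

Call:
move_arm(
  moves=[
    [0,0,0.15,0,0,0,1],
    [0,0,0.15,0,0,0,1],
    [0,0,0.1,0,0,0,1],
    [0,0,0,0,0,0,1],
    [0,0,0,0,0,0,1],
  ],
)

```text
t: 7.05
tool_pos: [0.5383, -0.2639, 0.2247]
tool_rot: [3.067, 0.667, 0.005]
force: [-10.0, 4.4, 29.5]
gripper_width: -0.0001
grasp_force: 14.9
```

The force is 29.5 N, well above 18 N, with the tip at 208 mm: the knob is at the second stop. Hold for about 1 s, then rise straight up.

Call:
move_arm(
  moves=[
    [0,0,0,0,0,0,1],
    [0,0,0,0,0,0,1],
    [0,0,0,0,0,0,1],
    [0,0,0,0,0,0,1],
    [0,0,0,0,0,0,1],
    [0,0,0,0,0,0,1],
    [0,0,0,0,0,0,1],
    [0,0,0,0,0,0,1],
  ],
)

```text
t: 8.05
tool_pos: [0.5383, -0.2639, 0.2247]
tool_rot: [3.067, 0.668, 0.005]
force: [-11.1, 4.5, 29.8]
gripper_width: -0.0001
grasp_force: 14.9
```

Call:
move_arm(
  moves=[
    [0,0,-0.3,0,0,0,1],
    [0,0,-0.3,0,0,0,1],
    [0,0,-0.3,0,0,0,1],
    [0,0,-0.3,0,0,0,1],
    [0,0,-0.3,0,0,0,1],
    [0,0,-0.4,0,0,0,1],
    [0,0,-0.6,0,0,0,1],
    [0,0,-1,0,0,0,1],
    [0,0,-1,0,0,0,1],
    [0,0,-1,0,0,0,1],
    [0,0,0,0,0,0,1],
    [0,0,0,0,0,0,1],
  ],
)

```text
t: 9.55
tool_pos: [0.5376, -0.2636, 0.3274]
tool_rot: [-3.069, -0.668, 0.002]
force: [0.5, -0.5, -0.3]
gripper_width: -0.0
grasp_force: 0.0
```

```bash
python3 - <<'E'
from rig import robot
import cv2
i=robot.capture("side")[:,:,::-1];cv2.imwrite("pics/end.png",i)
for q in("knob_top","cup"): print(robot.spot_in(q,"side"))
s=robot.sense();print(s["tool_pos"],s["force"],s["t"])
E
```

```text
[{'bbox': [303.8, 143.9, 321.0, 162.3], 'p': 0.83}, {'bbox': [400.1, 135.0, 419.3, 147.6], 'p': 0.72}]
[{'bbox': [331.2, 201.5, 362.7, 250.8], 'p': 0.66}]
[ 0.53756049 -0.26359657  0.32717074] [ 0.74122291 -0.03630696 -0.86476126] 9.7
```

View pics/end.png

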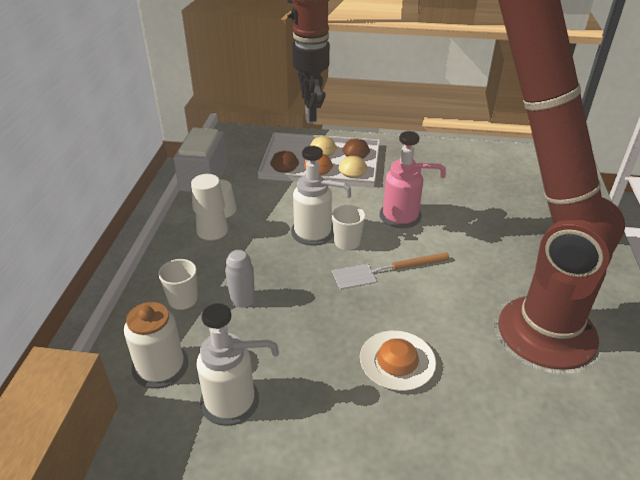

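The knob is back up at (312,153), the cup is still at (348,228), and the gripper is clear above. Handing in.

```bash
python3 -c "
from rig import robot
print(robot.hand_in())"
```

```text
the job is handed in; nothing more can be done
None
```

I pressed the knob of the pump with the cup down to its second stop (about 30 N), held it for about 1 s and released it; it came fully back up, the cup is where it was, I did not press the other pump, and the job is handed in.

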